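# Shut the polisher's cooling-water valve under the sliding cover

### The job

Shut off the polisher's cooling water at the valve box on the bench: with the fingertips slide the aluminium cover to the left, off the valves and up to its stop, without lifting it from the box, then push the red lever round to its stop so that it stands square across its pipe, fully shut. Do not move the blue lever, leave the cover open so that the shut valve can be seen, and pick up or push aside nothing else on the bench.

Things in the scene. Friction and masses are not known exactly. Their poses are not given: they have to be found in the camera images.
- valve_box: grey metal service box fixed to the bench, 200 (x) x 520 (y) x 100 mm high; origin at the centre of its underside; x points away from the robot at yaw 0, y to the left along the box. On its top, guide strips along front and back edges (inner faces at x = -96 and 96 mm) rise to 112 mm; end stops (inner faces at y = -255 and 255 mm) rise to 108 mm.
- bay (a point): centre of the opening in the box's top, at rim height (100 mm), box y = -128 mm: the right half of the top, box x -80 to 80 mm and y -255 to 0 mm, is open over the two valves. The left half is decked flush with the rim.
- cover: loose aluminium plate, 188 (x) x 260 (y) x 6 mm, 0.4 to 0.75 kg, lying on the box's rim (underside at 100 mm) between the guide strips with 2 mm play each side; it slides along box y at a push of 2 to 8 N. Origin at the centre of its underside, axes as the box's. It starts over the valves (origin at box y -124 to -110 mm); fully left at the end stop its origin is at box y = 125 mm.
- lip (a point): middle of the top edge of the cover's upright finger lip, a strip 110 mm long (x), 5 mm thick (y), standing on the cover at cover y = -90 mm; its top is 30 mm above the cover's underside (24 mm above the plate).
- red_valve: brass ball valve of the red lever, fixed in the box under the cover, at box x = 30 mm and y = -195 or -90 mm (the two valves change places); origin on its upright stem axis at bench level, axes as the box's, pipe along x. Its lever turns about this axis.
- red_lever (a joint): angle of the red lever, rad: 0 = in line with the pipe, pointing to the box's front (-x): open; 1.571 = square across the pipe, pointing to +y (left), at its stop: shut. It grows clockwise seen from above, starts between 0 and 0.25, and stays where it is left (stiff: turning takes about 0.35 N m, some 6 to 8 N near the tip).
- red_tip (a point): middle of the outer end of the red lever, 75 mm from the stem axis, 73 mm above the bench. The red sleeve is 18 mm wide and 14 mm thick (66 to 80 mm above the bench), from 20 to 75 mm from the axis; around the stem is a hub of 22 mm diameter at the same height, topped by a nut up to 82 mm.
- blue_valve: brass ball valve of the blue lever, fixed in the box under the cover, at box x = 30 mm and y = -195 or -90 mm (the two valves change places); origin on its upright stem axis at bench level, axes as the box's, pipe along x. Its lever turns about this axis.
- blue_lever (a joint): angle of the blue lever, rad: 0 = in line with the pipe, pointing to the box's front (-x): open; 1.571 = square across the pipe, pointing to +y (left), at its stop: shut. It grows clockwise seen from above, starts between 0 and 0.25, and stays where it is left (stiff: turning takes about 0.35 N m, some 6 to 8 N near the tip).
- blue_tip (a point): middle of the outer end of the blue lever, 75 mm from the stem axis, 73 mm above the bench. The blue sleeve is 18 mm wide and 14 mm thick (66 to 80 mm above the bench), from 20 to 75 mm from the axis; around the stem is a hub of 22 mm diameter at the same height, topped by a nut up to 82 mm.
- test_block: round steel hardness test block, 62 mm across and 14 mm high, lying on the bench; stands loose on the bench; origin at the centre of its underside; leave it alone.
- mount_green: green moulded specimen mount, a puck 32 mm across and 20 mm high; stands loose on the bench; origin at the centre of its underside; leave it alone.
- mount_amber: amber specimen mount, a puck 32 mm across and 20 mm high; stands loose on the bench; origin at the centre of its underside; leave it alone.
- loupe: small black standing magnifier, 40 mm across and 68 mm high; stands loose on the bench; origin at the centre of its underside; leave it alone.
- wrench: steel open wrench 170 mm long, lying flat; stands loose on the bench; origin at the centre of its underside; leave it alone.
- wash_bottle: white bottle with a red cap, 64 mm across and 160 mm high; stands loose on the bench; origin at the centre of its underside; leave it alone.
- blue_case: closed blue plastic instrument case, 110 x 170 x 55 mm; stands loose on the bench; origin at the centre of its underside; leave it alone.

How it is judged:
By the outcome, as a careful person would: the job done as asked, in the order asked, and still so for the second after the job is handed in, with the robot touching nothing.
It also fails if it takes over 56 s, if anything falls off the work surface, if the arm or the gripper's body presses on something with over 40 N, if the wrist force passes 120 N, or if a joint passes its speed limit or range.

### The arm

A 7-joint arm with a two-finger parallel gripper is mounted at the origin on the work surface. World frame = base frame: x ahead of the robot, y to its left, z up, the work surface at z = 0. Lengths are in m, angles in degrees, forces in N, time in s.
With the tool pointing down it reaches from about 0.4 to 0.875 m from the base axis. Payload 4.4 kg.
Tool frame: the origin (TCP) lies at the very end of the fingers, on their centre line; the grasp point (between the pads) lies 19 mm behind it; z points along the fingers, x is the direction in which the jaws open and shut, and the axes are right-handed (so a half turn about z gives the same grasp; the last joint's range is limited). The gripper opens to 85 mm and grips with 20 to 120 N. Pads are 22 mm wide; open, the fingers measure 114 mm over their backs; the gripper's body (76 mm by 85 mm) begins 54 mm behind the grasp point. The pads swing forward as they close: fully open they stand 13 mm farther back than shut.
Start: joints at [-78.598, 36.005, 2.206, 86.941, -1.547, 57.084, -1.146], TCP at [0.17, 0.627, 0.2] pointing down, gripper open.
Joint ranges: [-175.42, 175.42], [-21.48, 121.26], [-71.46, 75.88], [10.55, 141.38], [-63.04, 243.04], [13.31, 113.54], [-168.57, 168.57]. Speed limits (degrees/s): [147.25, 147.25, 180, 180, 180, 180, 180].

### API

Orientations are given as [roll, pitch, yaw] about the fixed x, y, z axes, in that order (R = Rz(yaw) Ry(pitch) Rx(roll)).
In Python, from workcell import ctrl, eyes gives the robot as it stands.
- The arm moves only by the tool servo_tool, never from a script. Its arguments are lists of equal length, an entry for each row: "claw": the finger opening in cm, from 0 to 8.54; "slide": the shift along the tool's x, y, z in cm, a list of three; "spin": the turn about the tool's z in degrees. A call has 1 to 12 rows; each row is the pose to reach, as a shift and turn from the pose measured when the call began, along the tool's axes at that moment; what a row does not reach only later rows make up. A row lasts 1/10 s, in which the tool goes at most 50 mm and 8.59 degrees, less where a joint would pass 70% of its speed; a pose out of reach is approached as far as the arm can. A call with a gripper value outside its range is refused whole. The fingers move at their own pace and stop on an object; "grip_force" is the grip in N (left out, the last holds). Time passes only in rows, so rows that repeat a pose let the fingers close. It gives the time, the measured TCP pose, the force and the opening at its end, in the units of the state.
- ctrl.observe(): the state, without advancing time (a new reading comes with each control period).
- eyes.read_camera(name): name is "side" or "top"; returns the picture (420x560x3 uint8, red, green, blue); there is no depth.
- eyes.get_calibration(name): a dict with "camera_matrix" (3x3 intrinsics, pixels), "T" (4x4, takes a point from camera to world coordinates). Camera axes: x right, y down, z forward; pixel columns grow to the right and rows downward; lengths in m; the calibration is good to about 2 mm. A picture is of the moment at which its call begins. get_calibration takes no time and is no camera call.
- ctrl.job_done(): hands the job in, once; it reports no verdict.
Trained networks look in the newest picture that a camera, given by its name, has taken for a name from the list of things; names that differ only in an ending like _2 or _b are one class to them, and where a whole thing is asked for, a point or a joint stands for the part that bears it (a point fixed in the world has none). Each returns a list of dicts, best first, with "conf" (0 to 1); they miss things now and then, are a little off and sometimes report something else, mostly with a low value. They report only what shows in the picture. A call takes as long as a camera call.
- eyes.trace(query, camera): "mask" (420x560 bool, what is visible of it) and "bbox" ([left, top, width, height] in pixels, round what is visible of it).
- eyes.mark_of(query, camera): "pixel" ([column, row] in pixels: a listed point, or the origin of a listed thing).
The state is a dict: "time_s": time; "joint_positions": joint angles; "qvel": joint speeds; "joint_torque": joint torques, N m; "eef_pos": TCP position; "tool_rot": TCP orientation; "ft_force": force on the tool from outside, world axes, zero at the start; "wrist_torque": the same for the moment, N m; "grip_width": opening from 0.0 (shut) to 1.0 (fully open).
Only numpy, scipy, OpenCV 4.12 (cv2) and the standard library are available. Lean on these libraries where they do the work, as an engineer would, in place of code of your own. Each camera call takes 0.05 s, during which the arm holds its last target. There are 200 camera calls.

## Working session

There is one attempt and no reset: what is moved stays moved. The work goes in short steps, Python scripts to look and compute and a tool call to move; the robot and the scene stay as the last step left them, time stands still between calls to the robot, and variables do not carry over. Pictures are saved under pics/ and viewed, about 8 in all and at most 12, crops included, and the job is handed in when it is done.

Besides the shell and the picture viewer there is one more tool, called after ">>>" in YAML: its name, and indented under it one key for each argument. servo_tool: Moves the arm, as the interface text tells. Its arguments: {"type":"object","properties":{"claw":{"type":"array","items":{"type":"number"}},"slide":{"type":"array","items":{"type":"array","items":{"type":"number"}}},"spin":{"type":"array","items":{"type":"number"}},"grip_force":{"type":"number"}},"required":["claw","slide","spin"]}

```bash
mkdir -p pics
cat > h.py <<'E'
import numpy as np,cv2
from workcell import ctrl,eyes
def save(n,f):
    im=eyes.read_camera(n); cv2.imwrite(f,im[:,:,::-1]); return im
def ray(n,px,z):
    c=eyes.get_calibration(n);K=np.array(c["camera_matrix"]);T=np.array(c["T"])
    d=T[:3,:3]@np.linalg.solve(K,[px[0],px[1],1]);o=T[:3,3]
    return o+d*(z-o[2])/d[2]
def proj(n,p):
    c=eyes.get_calibration(n);K=np.array(c["camera_matrix"]);T=np.array(c["T"])
    q=K@(T[:3,:3].T@(np.array(p)-T[:3,3]));return q[:2]/q[2]
E
python3 - <<'E'
from h import *
a=save("top","pics/a.png");b=save("side","pics/b.png")
np.set_printoptions(precision=3,suppress=True)
for q,z in [("valve_box",0),("cover",.1),("lip",.13),("bay",.1)]:
    for n in("top","side"):
        for m in eyes.mark_of(q,n)[:2]: print(q,n,m["conf"],np.array(m["pixel"]),ray(n,m["pixel"],z))
for n in("top","side"): print(n,eyes.get_calibration(n)["T"])
print(ctrl.observe())
E
```

```text
valve_box top 0.7 [271.9 205.8] [0.527 0.009 0.   ]
valve_box top 0.35 [348.4 237.9] [ 0.413 -0.245  0.   ]
cover top 0.59 [308.3 191.7] [ 0.559 -0.104  0.1  ]
cover side 0.7 [295.3 232.8] [ 0.545 -0.101  0.1  ]
lip top 0.98 [338.2 188.8] [ 0.562 -0.192  0.13 ]
lip side 0.64 [313.1 248.1] [ 0.563 -0.193  0.13 ]
top [[-0.025 -0.996  0.088  0.404]
 [-1.     0.024 -0.017  0.03 ]
 [ 0.015 -0.089 -0.996  1.289]
 [ 0.     0.     0.     1.   ]]
side [[ 0.987 -0.101  0.128  0.379]
 [-0.163 -0.588  0.793 -0.827]
 [-0.005 -0.803 -0.596  0.713]
 [ 0.     0.     0.     1.   ]]
{'time_s': 0.5, 'joint_positions': array([-78.596,  36.006,   2.206,  86.942,  -1.547,  57.082,  -1.145]), 'qvel': array([ 0.006, -0.004, -0.003,  0.041,  0.004,  0.068, -0.004]), 'joint_torque': array([ -0.001, -56.281,   1.224, -19.361,   0.011,   0.003,   0.   ]), 'eef_pos': array([0.17 , 0.627, 0.2  ]), 'tool_rot': array([-179.998,    0.001,   74.826]), 'ft_force': array([ 0.033, -0.474,  0.25 ]), 'wrist_torque': array([ 0.014, -0.074,  0.032]), 'grip_width': 0.9979870891235505}
```

View pics/a.png

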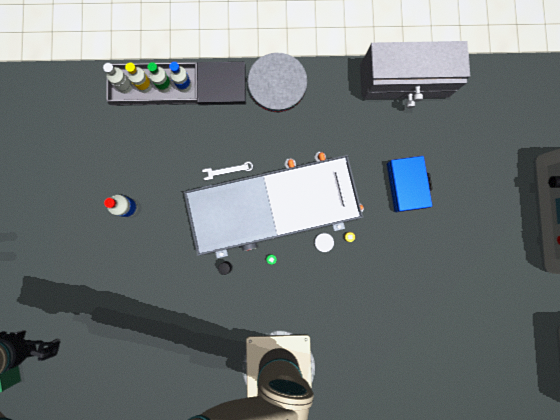

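View pics/b.png

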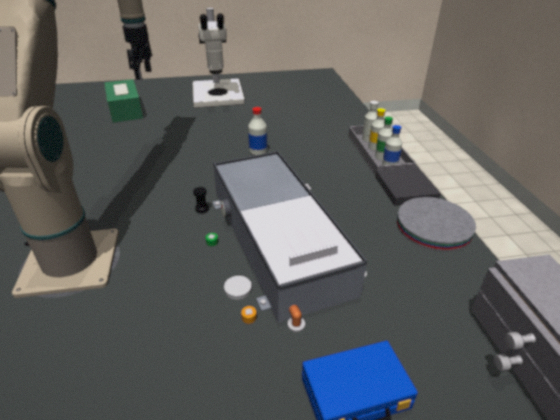

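Top view: the box spans about (184,191)-(347,157)-(360,216)-(198,254). The cover is the white right half, and the lip is near (338,189). I'll fit the yaw next.

Run:
```python
from h import *
np.set_printoptions(precision=4,suppress=True)
save("top","pics/c.png");save("side","pics/c2.png")
for q,z in [("cover",.106),("valve_box",.11),("lip",.13)]:
  for n in ("top","side"):
    t=eyes.trace(q,n)
    if not t: print(q,n,"none");continue
    m=t[0]["mask"];print(q,n,t[0]["conf"],m.sum(),t[0]["bbox"])
    ys,xs=np.nonzero(m); P=np.array([ray(n,(x,y),z)[:2] for x,y in zip(xs,ys)]).astype(np.float32)
    r=cv2.minAreaRect(P*1000);print(r, P.mean(0))
im=cv2.imread("pics/c.png")[145:265,175:370]
cv2.imwrite("pics/c3.png",cv2.resize(im,None,fx=4,fy=4,interpolation=cv2.INTER_CUBIC))
```

```text
cover top 0.97 5069 [264.7, 160.0, 93.0, 79.9]Traceback (most recent call last):
  File "<stdin>", line 9, in <module>
  File "h.py", line 6, in ray
    c=eyes.get_calibration(n);K=np.array(c["camera_matrix"]);T=np.array(c["T"])
ValueError: time passes only in moves, steps and waits
```

```bash
sed -i 's/^from workcell.*/&\nimport functools\n@functools.cache\ndef cal(n): return eyes.get_calibration(n)/; s/c=eyes.get_calibration(n)/c=cal(n)/' h.py
python3 - <<'E'
from h import *
np.set_printoptions(precision=4,suppress=True)
print(ctrl.observe()["time_s"])
for q,z in [("cover",.106),("valve_box",.11),("lip",.13)]:
  for n in ("top","side"):
    t=eyes.trace(q,n)
    if not t: print(q,n,"none");continue
    m=t[0]["mask"];print(q,n,t[0]["conf"],m.sum(),t[0]["bbox"])
    ys,xs=np.nonzero(m); P=np.array([ray(n,(x,y),z)[:2] for x,y in zip(xs,ys)]).astype(np.float32)
    r=cv2.minAreaRect(P*1000);print(r, P.mean(0))
im=cv2.imread("pics/c.png")[145:265,175:370]
cv2.imwrite("pics/c3.png",cv2.resize(im,None,fx=4,fy=4,interpolation=cv2.INTER_CUBIC))
E
```

```text
0.65
cover top 0.97 5069 [264.7, 160.0, 93.0, 79.9]
((546.5715942382812, -112.13215637207031), (190.83078002929688, 261.64630126953125), 11.53697681427002) [ 0.5449 -0.1113]
cover side 0.68 6127 [240.2, 196.4, 119.7, 89.5]
((545.2071533203125, -112.74998474121094), (187.52317810058594, 264.53717041015625), 11.557062149047852) [ 0.5462 -0.1273]
valve_box top 0.9 5800 [187.9, 153.3, 172.9, 103.3]
((522.4072875976562, 2.69140625), (244.80296325683594, 522.2109985351562), 12.479131698608398) [0.497  0.1143]
valve_box side none
lip top 0.84 5077 [263.2, 156.5, 96.4, 77.6]
((542.2700805664062, -109.18008422851562), (187.29066467285156, 255.81333923339844), 11.440043449401855) [ 0.5417 -0.1088]
lip side 0.88 6318 [240.4, 193.5, 118.9, 88.9]
((538.8990478515625, -140.9706573486328), (182.9569549560547, 257.52459716796875), 11.480060577392578) [ 0.539  -0.1544]
```

View pics/c3.png

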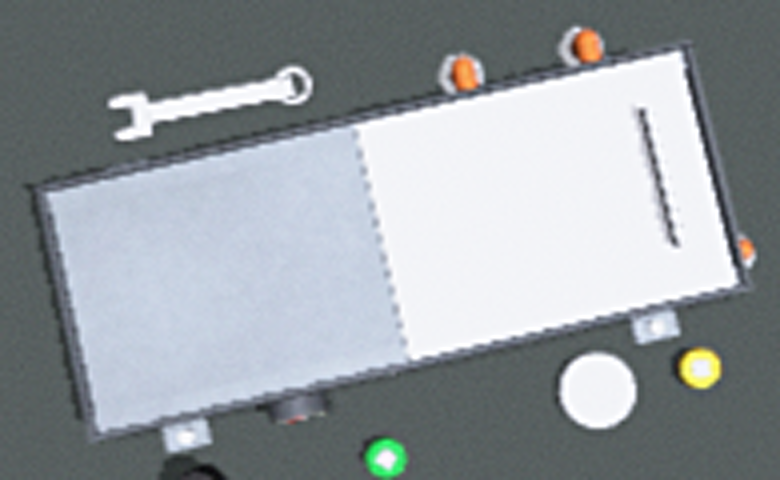

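The close view shows the box corners at crop (28,188), (688,45), (748,288) and (95,437). The lip runs from (640,108) to (675,245), with the cover nearly at the right stop.

```bash
cat >> h.py <<'E'
def rel(p,yaw):
    """shift (cm, tool axes) and spin (deg) from measured pose to world p, tool yaw"""
    s=ctrl.observe(); r,pi,y=s["tool_rot"]
    from scipy.spatial.transform import Rotation as R
    M=R.from_euler("xyz",[r,pi,y],degrees=True)
    return M.inv().apply(np.array(p)-s["eef_pos"])*100, (y-yaw+180)%360-180
E
python3 - <<'E'
from h import *
np.set_printoptions(precision=4,suppress=True)
C=[ray("top",(175+u/4-.375,145+v/4-.375),.112)[:2] for u,v in [(30,188),(688,45),(747,288),(95,437)]]
C=np.array(C);print(C,C.mean(0)); print([np.linalg.norm(C[i]-C[i-1]) for i in range(4)])
a=C[0]-C[1]+C[3]-C[2]; yaw=np.degrees(np.arctan2(-a[0],a[1]));print("yaw",yaw)
L=[ray("top",(175+u/4-.375,145+v/4-.375),.13)[:2] for u,v in [(641,108),(675,245)]]
print("lip",L,np.mean(L,0))
t=np.radians(yaw);R=np.array([[np.cos(t),-np.sin(t)],[np.sin(t),np.cos(t)]])
for p in (np.mean(L,0),[.546,-.112]): print("in box",R.T@(p-C.mean(0)))
for y in (-.235,):
    w=C.mean(0)+R@[0,y]; print(w, rel([*w,.2],yaw))
E
```

```text
[[ 0.5669  0.2849]
 [ 0.6673 -0.2262]
 [ 0.4767 -0.2636]
 [ 0.3757  0.2367]] [0.5216 0.008 ]
[np.float64(0.19714553283210812), np.float64(0.5209029172095276), np.float64(0.19423791221094877), np.float64(0.5104504729268589)]
yaw 11.261709511436003
lip [array([ 0.6152, -0.1842]), array([ 0.5095, -0.2059])] [ 0.5624 -0.1951]
in box [ 0.0003 -0.2071]
in box [ 0.0005 -0.1224]
[ 0.5675 -0.2225] (array([-71.6218,  60.6042,  -0.0317]), np.float64(63.56291147808844))
```

>>> servo_tool:
  claw: [0,0,0,0,0,0,0,0,0,0,0,0]
  slide:
    - [-3.8,3.2,0]
    - [-7.6,6.4,0]
    - [-11.5,9.7,0]
    - [-15.3,12.9,0]
    - [-19.1,16.2,0]
    - [-22.9,19.4,0]
    - [-26.7,22.6,0]
    - [-30.6,25.8,0]
    - [-34.4,29.1,0]
    - [-38.2,32.3,0]
    - [-42,35.5,0]
    - [-45.8,38.8,0]
  spin: [6,12,18,24,30,36,42,48,54,60,63.5,63.5]

```text
time_s: 2.15
eef_pos: [0.425, 0.0829, 0.2]
tool_rot: [-180.0, -0.1, 11.3]
ft_force: [1.0, 2.4, 0.4]
grip_width: -0.002
```

```bash
cat >> h.py <<'E'
O=np.array([.5216,.008]);YAW=11.4
def bx(x,y,z=None):
    t=np.radians(YAW);w=O+np.array([[np.cos(t),-np.sin(t)],[np.sin(t),np.cos(t)]])@[x,y]
    return w if z is None else np.array([*w,z])
def inbox():
    s=ctrl.observe();t=np.radians(YAW);return np.array([[np.cos(t),np.sin(t)],[-np.sin(t),np.cos(t)]])@(s["eef_pos"][:2]-O)*1000,s["eef_pos"][2]
E
python3 - <<'E'
from h import *
print(rel(bx(0,-.235,.2),YAW))
E
```

```text
(array([8.06020731e+00, 3.27398198e+01, 1.56234888e-03]), np.float64(-0.12090501922097019))
```

Move above, then down to z ≈ 0.117.

>>> servo_tool:
  claw: [0,0,0,0,0,0,0,0,0,0,0,0]
  slide:
    - [1.1,4.5,0]
    - [2.2,9,0]
    - [3.3,13.5,0]
    - [4.4,18,0]
    - [5.5,22.5,0]
    - [6.6,27,0]
    - [7.7,31,0]
    - [8.1,32.7,0]
    - [8.1,32.7,1]
    - [8.1,32.7,3]
    - [8.1,32.7,5]
    - [8.1,32.7,5]
  spin: [0,0,0,0,0,0,0,0,0,0,0,0]

```text
time_s: 3.35
eef_pos: [0.566, -0.2189, 0.147]
tool_rot: [-179.7, 0.2, 11.4]
ft_force: [-1.3, -0.0, -0.4]
grip_width: 0.003
```

Run:
```python
from h import *
print(inbox(),rel(bx(0,-.230,.117),YAW))
a=save("top","pics/d.png");b=save("side","pics/d2.png")
i1=cv2.resize(a[130:280,230:400,::-1],None,fx=2.3,fy=2.3);i2=cv2.resize(b[140:320,200:400,::-1],None,fx=1.9,fy=1.9)
h=min(i1.shape[0],i2.shape[0]);cv2.imwrite("pics/d3.png",np.hstack([i1[:h],i2[:h]]))
```

```text
(array([  -1.33155878, -231.18236728]), np.float64(0.14703128484425976)) (array([ 0.14587827, -0.10334835,  3.0030867 ]), np.float64(-0.03038265859450462))
```

View pics/d3.png

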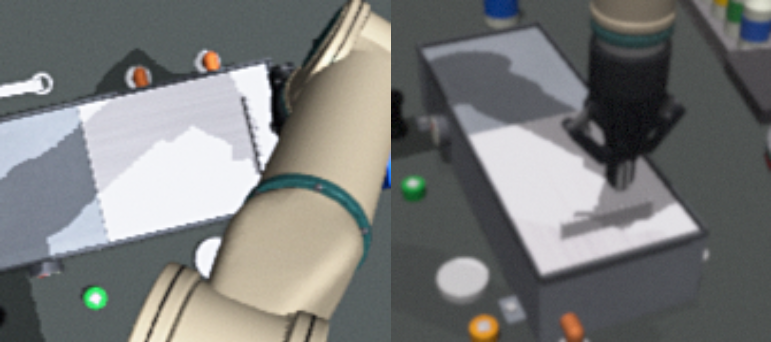

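Run:
```python
from h import *
s=ctrl.observe()
for n in("top","side"): print(n,"tcp",proj(n,s["eef_pos"]),"lip",proj(n,bx(0,-.208,.13)),"lip base",proj(n,bx(0,-.208,.106)), eyes.mark_of("lip",n)[:1])
```

```text
top tcp [348.76558016 185.66156719] lip [339.37550786 188.56279445] lip base [337.92030618 189.64486172] [{'pixel': [341.2, 186.9], 'conf': 0.56}]
side tcp [319.17865552 249.57861242] lip [313.18653881 249.19209324] lip base [312.6133575 257.6427569] [{'pixel': [310.8, 249.3], 'conf': 0.56}]
```

The side crop shows the lip top at row ~249, but the visible fingertip ends at ~238, where projection puts it at ~250. I'll zoom in to check.

Run:
```python
from h import *
b=save("side","pics/e.png")
i=cv2.resize(b[200:280,270:370,::-1],None,fx=6,fy=6,interpolation=cv2.INTER_CUBIC)
i=cv2.convertScaleAbs(i,alpha=1.2,beta=30)
cv2.imwrite("pics/e3.png",i);print(inbox())
```

```text
(array([   1.18744991, -234.60470281]), np.float64(0.1511963282799243))
```

View pics/e3.png

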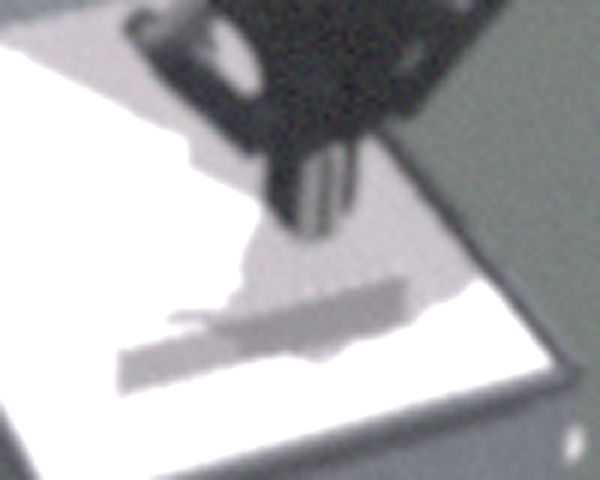

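Run:
```python
from h import *
np.set_printoptions(precision=3,suppress=True)
s=ctrl.observe();print(s["eef_pos"],s["grip_width"],proj("side",s["eef_pos"]))
t=np.radians(YAW);R=np.array([[np.cos(t),np.sin(t)],[-np.sin(t),np.cos(t)]])
for z in (.151,.165,.18,.19): p=ray("side",(322,240),z);print(z,p,R@(p[:2]-O))
print("start top",proj("top",[.17,.627,.2]))
im=cv2.imread("pics/a.png");cv2.circle(im,tuple(int(v) for v in proj("top",[.17,.627,.2])),2,(0,255,255),-1)
cv2.imwrite("pics/f.png",cv2.resize(im[310:390,0:110],None,fx=5,fy=5,interpolation=cv2.INTER_CUBIC))
```

```text
[ 0.569 -0.222  0.151] -0.0028827496837640215 [319.861 249.412]
0.151 [ 0.581 -0.194  0.151] [ 0.018 -0.21 ]
0.165 [ 0.576 -0.21   0.165] [ 0.01  -0.224]
0.18 [ 0.57  -0.227  0.18 ] [ 0.001 -0.24 ]
0.19 [ 0.567 -0.238  0.19 ] [-0.004 -0.25 ]
start top [ 50.324 334.096]
```

View pics/f.png

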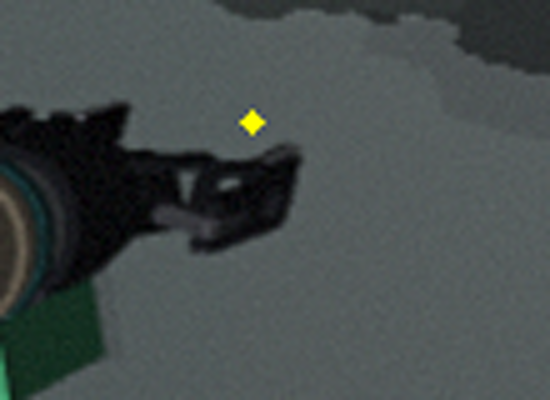

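Run:
```python
from h import *
for n in("top","side"):
  print(n,"start",proj(n,[.17,.627,.2]),"base",proj(n,[0,0,0]),"tool line",proj(n,[.17,.627,.35]))
  for c in [(.09,.09),(.09,-.09),(-.09,.09)]: print(proj(n,[*c,.0]))
im=cv2.imread("pics/b.png")
p=tuple(int(v) for v in proj("side",[.17,.627,.2]));cv2.circle(im,p,1,(0,255,255),-1)
p=tuple(int(v) for v in proj("side",[0,0,0]));cv2.circle(im,p,2,(0,255,255),-1)
A=cv2.resize(im[0:110,70:190],None,fx=4,fy=4,interpolation=cv2.INTER_CUBIC)
B=cv2.resize(im[190:300,0:80],None,fx=4,fy=4)
cv2.imwrite("pics/g.png",np.hstack([A,B]))
```

```text
top start [ 50.32403849 334.09595709] base [278.63586222 367.61256758] tool line [ 14.63221103 349.17927689]
[250.30146517 339.94679069]
[305.43676628 338.32545294]
[251.42596264 397.34661857]
side start [146.28588353  88.98982056] base [ 70.5619651 261.8621829] tool line [137.52825236  43.46396048]
[113.4018981  234.98964857]
[102.31561119 283.7220074 ]
[ 42.28776669 242.39767752]
```

View pics/g.png

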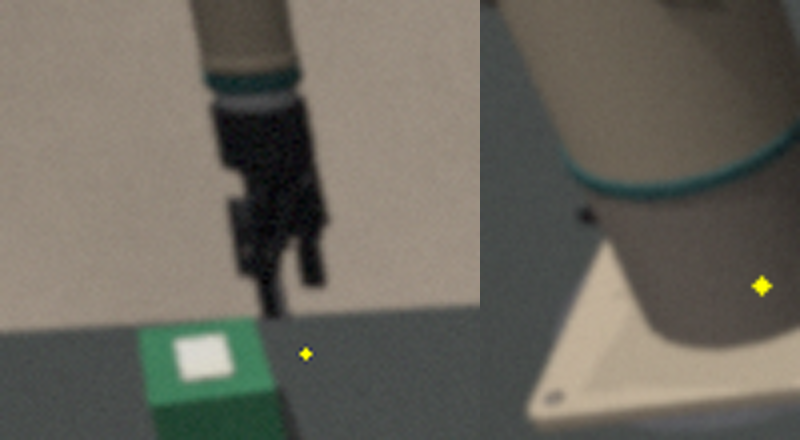

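Base and cover agree with both cameras, but the visible fingertips sit about 25 mm above the reported TCP. I'll descend gently and let force and the picture decide.

>>> servo_tool:
  claw: [0,0,0,0]
  slide:
    - [0,-0.3,1.2]
    - [0,-0.3,2.4]
    - [0,-0.3,3.5]
    - [0,-0.3,3.5]
  spin: [0,0,0,0]

```text
time_s: 4.0
eef_pos: [0.5671, -0.218, 0.1139]
tool_rot: [-179.9, 0.0, 11.3]
ft_force: [-0.3, -0.5, 0.5]
grip_width: 0.001
```

Run:
```python
from h import *
b=save("side","pics/i.png")
s=ctrl.observe();print(inbox(),s["ft_force"],s["joint_positions"],proj("side",s["eef_pos"]))
i=cv2.resize(b[200:280,270:370,::-1],None,fx=6,fy=6,interpolation=cv2.INTER_CUBIC)
cv2.imwrite("pics/i3.png",cv2.convertScaleAbs(i,alpha=1.2,beta=30))
```

```text
(array([   0.44209456, -231.14341348]), np.float64(0.1148066713849124)) [ 0.28352527 -0.34803329  0.55241922] [  6.17801779  39.82899924  20.04902489  98.95932631 -18.33966883
  44.45660713  46.44708543] [317.74744105 261.59750006]
```

View pics/i3.png

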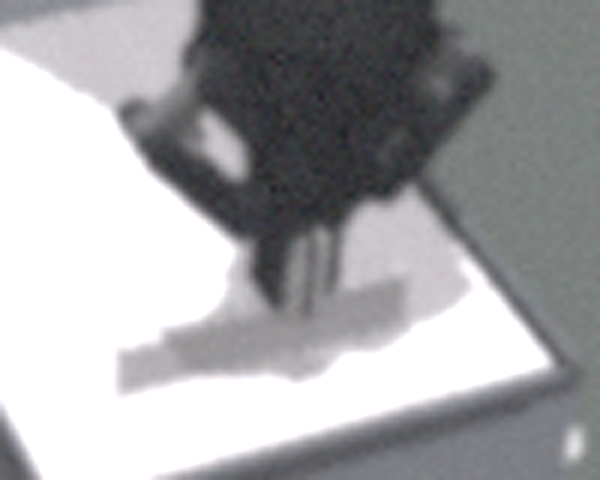

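The finger overlaps only the lip's top edge and ends at row ~252, so the real tip is about 26 mm above the reported TCP. I'll probe downward in small steps.

>>> servo_tool:
  claw: [0,0,0]
  slide:
    - [0,0,0.5]
    - [0,0,0.9]
    - [0,0,0.9]
  spin: [0,0,0]

```text
time_s: 4.35
eef_pos: [0.5673, -0.2183, 0.1052]
tool_rot: [-179.9, 0.0, 11.3]
ft_force: [0.1, 0.7, -0.1]
grip_width: 0.001
```

>>> servo_tool:
  claw: [0,0,0]
  slide:
    - [0,0,0.2]
    - [0,0,0.3]
    - [0,0,0.3]
  spin: [0,0,0]

```text
time_s: 4.65
eef_pos: [0.5673, -0.2183, 0.1022]
tool_rot: [-179.9, 0.0, 11.3]
ft_force: [0.3, 0.7, -0.0]
grip_width: -0.002
```

No contact at 0.102, so the offset is real. Going on down to reported 0.091 (tip ≈ 0.117).

>>> servo_tool:
  claw: [0,0,0,0]
  slide:
    - [0,0,0.4]
    - [0,0,0.8]
    - [0,0,1.1]
    - [0,0,1.1]
  spin: [0,0,0,0]

```text
time_s: 5.05
eef_pos: [0.5669, -0.2181, 0.0905]
tool_rot: [-179.9, 0.1, 11.3]
ft_force: [0.7, 0.2, -1.0]
grip_width: -0.004
```

Run:
```python
from h import *
b=save("side","pics/j.png")
s=ctrl.observe();print(inbox(),s["ft_force"],proj("side",s["eef_pos"]))
i=cv2.resize(b[200:280,270:370,::-1],None,fx=6,fy=6,interpolation=cv2.INTER_CUBIC)
cv2.imwrite("pics/j3.png",cv2.convertScaleAbs(i,alpha=1.2,beta=30))
```

```text
(array([-1.37877513e-01, -2.30742695e+02]), np.float64(0.09080566131729467)) [-0.5602607   0.71913268  0.01999572] [316.76308598 269.86954536]
```

View pics/j3.png

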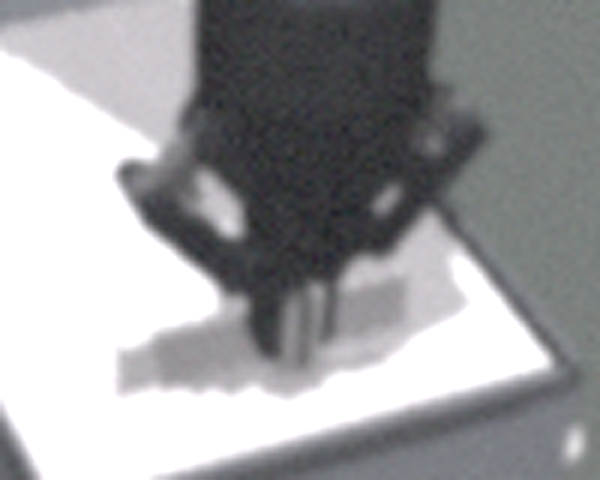

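Finger is on the right side of the lip, with its tip at row ~261. Pushing left.

>>> servo_tool:
  claw: [0,0,0,0,0,0,0,0,0,0,0,0]
  slide:
    - [0,-0.5,0]
    - [0,-1,0]
    - [0,-1.7,0]
    - [0,-3,0]
    - [0,-4.5,0]
    - [0,-6,0]
    - [0,-7.5,0]
    - [0,-9,0]
    - [0,-10.5,0]
    - [0,-12,0]
    - [0,-13,0]
    - [0,-13,0]
  spin: [0,0,0,0,0,0,0,0,0,0,0,0]

```text
time_s: 6.3
eef_pos: [0.5411, -0.0877, 0.0909]
tool_rot: [-179.8, 0.1, 11.5]
ft_force: [-0.8, -0.1, -0.2]
grip_width: -0.0
```

Run:
```python
from h import *
save("top","pics/k.png");save("side","pics/k2.png")
print(inbox(),ctrl.observe()["ft_force"])
t=np.radians(YAW);R=np.array([[np.cos(t),np.sin(t)],[-np.sin(t),np.cos(t)]])
for q,z in [("cover",.1),("lip",.13)]:
    for n in("top","side"):
        for m in eyes.mark_of(q,n)[:1]: print(q,n,m["conf"],R@(ray(n,m["pixel"],z)[:2]-O))
```

```text
(array([  0.13720061, -99.7482802 ]), np.float64(0.09102747986157537)) [-0.26711269  0.84373487  0.20633844]
cover top 0.98 [0.00659634 0.01566804]
cover side 0.95 [-0.00367192  0.00671374]
lip top 0.93 [ 0.00562142 -0.07423675]
lip side 0.68 [-0.00214964 -0.07909929]
```

>>> servo_tool:
  claw: [0,0,0,0,0,0,0,0,0,0,0,0]
  slide:
    - [0,-1.2,0]
    - [0,-2.4,0]
    - [0,-3.6,0]
    - [0,-4.8,0]
    - [0,-6,0]
    - [0,-7.2,0]
    - [0,-8.4,0]
    - [0,-9.4,0]
    - [0,-10.2,0]
    - [0,-10.9,0]
    - [0,-11.4,0]
    - [0,-11.8,0]
  spin: [0,0,0,0,0,0,0,0,0,0,0,0]

```text
time_s: 7.8
eef_pos: [0.5185, 0.0248, 0.0912]
tool_rot: [-179.9, 0.1, 11.2]
ft_force: [0.3, -4.4, 1.3]
grip_width: 0.003
```

>>> servo_tool:
  claw: [0,0,0]
  slide:
    - [0,-0.3,0]
    - [0,-0.6,0]
    - [0,-0.6,0]
  spin: [0,0,0]

```text
time_s: 8.1
eef_pos: [0.5188, 0.0271, 0.0913]
tool_rot: [179.8, -0.1, 11.1]
ft_force: [3.8, -9.9, -1.3]
grip_width: 0.004
```

```bash
cat > m.py <<'E'
from h import *
a=save("top","pics/l.png");save("side","pics/l2.png")
print(inbox(),ctrl.observe()["ft_force"])
t=np.radians(YAW);R=np.array([[np.cos(t),np.sin(t)],[-np.sin(t),np.cos(t)]])
for q,z in [("cover",.1),("lip",.13),("red_valve",0),("red_tip",.073),("blue_valve",0),("blue_tip",.073)]:
    for n in("top","side"):
        for m in eyes.mark_of(q,n)[:1]: print(q,n,m["conf"],(R@(ray(n,m["pixel"],z)[:2]-O)*1000).round(1))
E
python3 m.py
```

```text
(array([ 1.01402676, 19.27183547]), np.float64(0.09131644393085717)) [  2.99685688 -10.08234265  -2.36466638]
cover top 0.73 [ -1.2 127.4]
cover side 0.77 [ -4.1 124.8]
lip top 0.57 [ 17.7 -74.9]
lip side 0.85 [ 4.7 51.5]
red_valve top 0.78 [  31.2 -101.6]
red_valve side 0.75 [ 25.3 -99.7]
red_tip top 0.54 [ 90.7 439.2]
red_tip side 0.66 [-44.7 -76.6]
blue_valve top 0.84 [  44.4 -184.1]
blue_valve side 0.76 [  26.8 -192. ]
blue_tip top 0.48 [ -39.3 -189.5]
blue_tip side 0.69 [ -35.6 -191.9]
```

The cover is at its stop: it stalled with force up to 10 N, and the cover marks read y≈125–127. Red is the left valve (y=-90), with its tip at y≈-77 (about 0.17 rad). Backing off, lifting, and going above the entry point.

>>> servo_tool:
  claw: [0,0,0,0,0,0,0,0,0]
  slide:
    - [0,1,0]
    - [0,1.5,0]
    - [0,1.5,-3]
    - [0,1.5,-6]
    - [-0.5,5,-6]
    - [-1.3,9,-6]
    - [-1.7,13,-6]
    - [-1.7,14.3,-6]
    - [-1.7,14.3,-6]
  spin: [0,0,0,0,0,0,0,0,0]

```text
time_s: 9.7
eef_pos: [0.5293, -0.118, 0.1517]
tool_rot: [179.8, -0.1, 10.9]
ft_force: [0.2, -0.4, 0.0]
grip_width: 0.001
```

```bash
python3 m.py
python3 - <<'E'
from h import *
print(rel(bx(-.016,-.124,.042),YAW))
a=cv2.imread("pics/l.png")[145:265,200:370];b=cv2.imread("pics/l2.png")[140:310,200:370]
a=cv2.resize(a,None,fx=2.3,fy=2.3);b=cv2.resize(b,None,fx=2.3,fy=2.3)
a=cv2.copyMakeBorder(a,0,b.shape[0]-a.shape[0],0,0,cv2.BORDER_CONSTANT)
cv2.imwrite("pics/l3.png",np.hstack([a,b]))
E
```

```text
(array([ -16.76436219, -121.34367492]), np.float64(0.1513140849262366)) [0.42804363 0.07395264 0.20176956]
cover top 0.68 [ -1.8 125. ]
cover side 0.68 [ -7.1 118.4]
lip top 0.86 [ 5.7 27.1]
lip side 0.68 [ 0.6 45.6]
red_valve top 0.67 [ 32.5 -99.1]
red_valve side 0.93 [  25.  -108.8]
red_tip top 0.62 [-50.7 -62.6]
red_tip side 0.6 [-45.3 -78.4]
blue_valve side 0.77 [  32.1 -201.8]
blue_tip side 0.64 [ -41.9 -189.5]
(array([ 0.07461938,  0.03321211, 10.97355649]), np.float64(-0.31751420691040266))
```

View pics/l3.png

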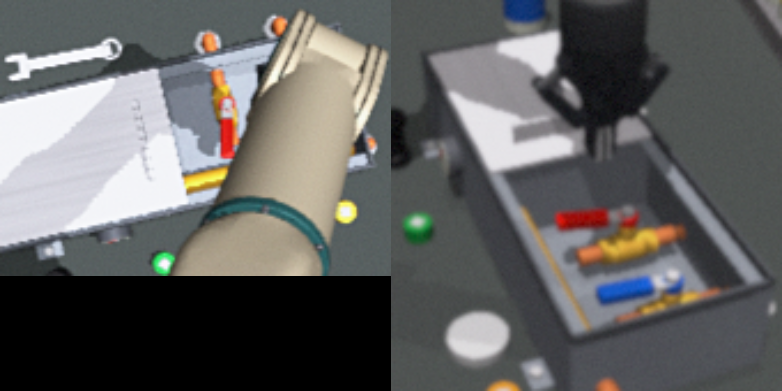

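The cover is open. The red lever is at side crop (560-635,218) and blue is at (600-680,285), both roughly in line with their pipes; the entry gap between them is clear. Descending.

>>> servo_tool:
  claw: [0,0,0,0,0,0,0,0]
  slide:
    - [0.1,0,2]
    - [0.1,0,4]
    - [0.1,0,6]
    - [0.1,0,8]
    - [0.1,0,9.5]
    - [0.1,0,10.5]
    - [0.1,0,10.9]
    - [0.1,0,10.9]
  spin: [0,0,0,0,0,0,0,0]

```text
time_s: 11.2
eef_pos: [0.5305, -0.1164, 0.0425]
tool_rot: [179.8, -0.0, 11.1]
ft_force: [0.4, 0.4, 0.2]
grip_width: -0.002
```

Run:
```python
from h import *
s=ctrl.observe();print(inbox(),s["tool_rot"],s["ft_force"])
S=np.array([.030,-.090])
for a in np.radians([0,10,20,30,40,50,60,70,80,90,93]):
    r,d=.046,.020
    p=S+r*np.array([-np.cos(a),np.sin(a)])+d*np.array([-np.sin(a),-np.cos(a)])
    v,sp=rel(bx(*p,.042),YAW-np.degrees(a));print(round(np.degrees(a)),p.round(3),v.round(2),round(sp,1))
```

```text
(array([ -15.84399727, -123.71465822]), np.float64(0.042545419721019107)) [ 1.79833816e+02 -3.23213101e-02  1.10756713e+01] [0.39677518 0.4407396  0.21597367]
0 [-0.016 -0.11 ] [-0.02 -1.37  0.05] -0.3
10 [-0.019 -0.102] [-0.31 -2.2   0.05] 9.7
20 [-0.02  -0.093] [-0.44 -3.06  0.05] 19.7
30 [-0.02  -0.084] [-0.42 -3.94  0.04] 29.7
40 [-0.018 -0.076] [-0.25 -4.79  0.04] 39.7
50 [-0.015 -0.068] [ 0.06 -5.61  0.04] 49.7
60 [-0.01 -0.06] [ 0.52 -6.36  0.04] 59.7
70 [-0.005 -0.054] [ 1.09 -7.02  0.03] 69.7
80 [ 0.002 -0.048] [ 1.77 -7.56  0.03] 79.7
90 [ 0.01  -0.044] [ 2.54 -7.99  0.03] 89.7
93 [ 0.012 -0.043] [ 2.78 -8.09  0.03] 92.7
```

>>> servo_tool:
  claw: [0,0,0,0,0,0,0,0,0,0,0]
  slide:
    - [0,-0.7,0]
    - [0,-1.4,0]
    - [-0.2,-1.8,0]
    - [-0.3,-2.2,0]
    - [-0.4,-2.6,0]
    - [-0.4,-3.1,0]
    - [-0.4,-3.5,0]
    - [-0.4,-3.9,0]
    - [-0.3,-4.4,0]
    - [-0.2,-4.8,0]
    - [-0.2,-4.8,0]
  spin: [0,0,5,10,15,20,25,30,35,40,40]

```text
time_s: 12.3
eef_pos: [0.5198, -0.0721, 0.0431]
tool_rot: [179.7, -0.4, -29.1]
ft_force: [-1.1, -5.4, -0.9]
grip_width: -0.0
```

```bash
cat > n.py <<'E'
from h import *
s=ctrl.observe();print(inbox(),s["tool_rot"],s["ft_force"])
save("side","pics/o.png");save("top","pics/o2.png")
t=np.radians(YAW);R=np.array([[np.cos(t),np.sin(t)],[-np.sin(t),np.cos(t)]])
for q in("red_tip","blue_tip"):
  for n in("side","top"):
    for m in eyes.mark_of(q,n)[:1]: print(q,n,m["conf"],(R@(ray(n,m["pixel"],.073)[:2]-O)*1000).round(1))
S=np.array([.030,-.090])
for a in np.radians([50,60,70,80,90,93,96]):
    r,d=.046,.020
    p=S+r*np.array([-np.cos(a),np.sin(a)])+d*np.array([-np.sin(a),-np.cos(a)])
    v,sp=rel(bx(*p,.042),YAW-np.degrees(a));print(round(np.degrees(a)),v.round(2),round(sp,1))
E
python3 n.py
```

```text
(array([-17.61745745, -78.20228922]), np.float64(0.04314294844795039)) [179.71092073  -0.37645631 -29.0893142 ] [-1.1349766  -5.4352986  -0.92323637]
red_tip side 0.7 [-23.3 -45.4]
red_tip top 0.38 [ -21.7 -429.6]
blue_tip side 0.74 [ -38.  -190.3]
blue_tip top 0.62 [ -36.6 -189.2]
50 [-0.48 -0.98  0.11] 9.6
60 [-0.61 -1.84  0.11] 19.6
70 [-0.6  -2.72  0.1 ] 29.6
80 [-0.43 -3.57  0.1 ] 39.6
90 [-0.11 -4.39  0.1 ] 49.6
93 [ 0.01 -4.62  0.1 ] 52.6
96 [ 0.14 -4.85  0.1 ] 55.6
```

The lever follows (tip ≈ 40°, 5.5 N). Continuing to the stop.

>>> servo_tool:
  claw: [0,0,0,0,0,0,0,0,0,0,0,0]
  slide:
    - [-0.3,-0.5,0]
    - [-0.5,-1,0]
    - [-0.6,-1.4,0.1]
    - [-0.6,-1.8,0.1]
    - [-0.6,-2.3,0.1]
    - [-0.6,-2.7,0.1]
    - [-0.5,-3.1,0.1]
    - [-0.4,-3.6,0.1]
    - [-0.3,-4,0.1]
    - [-0.1,-4.3,0.1]
    - [0,-4.5,0.1]
    - [0,-4.5,0.1]
  spin: [5,10,15,20,25,30,35,40,45,49,50,50]

```text
time_s: 13.8
eef_pos: [0.5396, -0.034, 0.0423]
tool_rot: [180.0, -0.5, -79.1]
ft_force: [-4.4, -4.6, 1.6]
grip_width: 0.0
```

```bash
python3 n.py
```

```text
(array([  9.3327037 , -44.74173007]), np.float64(0.042277263489765585)) [179.95092546  -0.52646722 -79.05560744] [-4.39126431 -4.63503655  1.61126919]
red_tip side 0.49 [ 29.5 -18.5]
red_tip top 0.63 [  25.  -181.7]
blue_tip side 0.81 [ -40.5 -189. ]
blue_tip top 0.48 [ -48.1 -182.1]
50 [2.31 2.4  0.05] -40.4
60 [1.56 1.95 0.04] -30.4
70 [0.9  1.37 0.04] -20.4
80 [0.35 0.69 0.03] -10.4
90 [-0.08 -0.07  0.03] -0.4
93 [-0.18 -0.31  0.03] 2.6
96 [-0.26 -0.56  0.03] 5.6
```

>>> servo_tool:
  claw: [0,0,0,0]
  slide:
    - [0,-0.2,0]
    - [0,-0.4,0]
    - [0,-0.5,0]
    - [0,-0.5,0]
  spin: [0,0,0,0]

```text
time_s: 14.5
eef_pos: [0.5397, -0.0339, 0.0422]
tool_rot: [179.6, -0.4, -79.1]
ft_force: [-10.9, -3.8, 5.4]
grip_width: 0.0
```

```bash
python3 n.py
```

```text
(array([  9.44162893, -44.61734202]), np.float64(0.04222265934989865)) [179.55136026  -0.43906648 -79.09721015] [-10.94155669  -3.8401633    5.43512679]
red_tip side 0.48 [ 25.1 -23.9]
blue_tip side 0.66 [ -49.1 -193.3]
blue_tip top 0.53 [ -48.8 -184.9]
50 [2.32 2.41 0.06] -40.5
60 [1.57 1.96 0.05] -30.5
70 [0.91 1.39 0.04] -20.5
80 [0.36 0.71 0.03] -10.5
90 [-0.06 -0.06  0.02] -0.5
93 [-0.16 -0.3   0.02] 2.5
96 [-0.25 -0.55  0.02] 5.5
```

It barely moved at 11 N. One firmer push to confirm it's on the stop.

>>> servo_tool:
  claw: [0,0,0,0]
  slide:
    - [0,-0.5,0]
    - [0,-0.9,0]
    - [0,-1,0]
    - [0,-1,0]
  spin: [0,0,0,0]

```text
time_s: 15.2
eef_pos: [0.5395, -0.0337, 0.0419]
tool_rot: [178.7, -0.2, -79.2]
ft_force: [-20.6, -5.3, 13.6]
grip_width: 0.004
```

Firmly on its stop. Back off, lift, and retreat to the left so both cameras can see.

>>> servo_tool:
  claw: [0,0,0,0,0,0,0,0,0,0,0,0]
  slide:
    - [0,1,0]
    - [0,1.8,0]
    - [0,1.8,-1]
    - [0,1.8,-4]
    - [0,1.8,-8]
    - [0,1.8,-12]
    - [0,1.8,-16]
    - [-4,1.8,-17]
    - [-9,2,-17]
    - [-14,2.5,-17]
    - [-19,3,-17]
    - [-24,3,-17]
  spin: [0,0,0,0,0,0,0,0,0,0,0,0]

```text
time_s: 16.4
eef_pos: [0.4687, 0.2004, 0.2128]
tool_rot: [178.8, -0.2, -79.2]
ft_force: [0.9, -0.2, -0.6]
grip_width: -0.001
```

>>> servo_tool:
  claw: [0,0,0,0,0,0]
  slide:
    - [-4,0,0]
    - [-8,0,0]
    - [-12,0,0]
    - [-16,0,0]
    - [-16,0,0]
    - [-16,0,0]
  spin: [0,0,0,0,0,0]

```text
time_s: 17.0
eef_pos: [0.4385, 0.3593, 0.213]
tool_rot: [178.9, -0.2, -79.0]
ft_force: [0.3, -0.1, 0.2]
grip_width: -0.0
```

```bash
python3 m.py
python3 - <<'E'
from h import *
print(ctrl.observe()["ft_force"])
R=lambda f:cv2.imread(f)
a=cv2.resize(R("pics/l.png")[140:270,175:375],None,fx=2,fy=2);b=cv2.resize(R("pics/l2.png")[140:340,190:390],None,fx=2,fy=2)
a=cv2.copyMakeBorder(a,0,b.shape[0]-a.shape[0],0,0,cv2.BORDER_CONSTANT)
cv2.imwrite("pics/p.png",np.hstack([a,b]))
E
```

```text
(array([-11.78682076, 358.38947109]), np.float64(0.21317648006037176)) [ 0.41707697 -0.71459359 -0.17948506]
cover top 0.69 [  3.5 131.4]
cover side 0.96 [ -1.5 133.1]
lip top 0.85 [ 0.8 34.1]
red_valve top 0.81 [ 31.9 -98.3]
red_valve side 0.81 [  29.4 -104.4]
red_tip top 0.51 [ 20.5 -12. ]
red_tip side 0.51 [ 26.1 113.3]
blue_valve top 0.67 [  37.8 -193.3]
blue_valve side 0.8 [  32.  -189.3]
blue_tip top 0.5 [ -43.7 -189.8]
blue_tip side 0.41 [-33.3 -86.1]
[-1.02723135 -0.21426659 -0.50918843]
```

View pics/p.png

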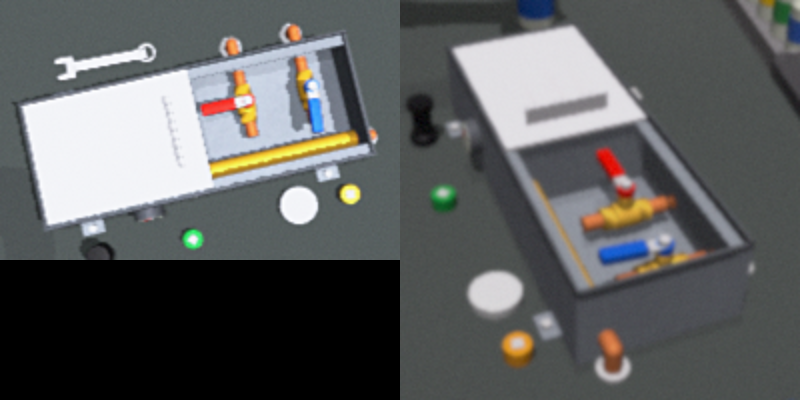

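The top view shows the cover fully left, the red lever roughly across its pipe at (200-250,105), and the blue lever unchanged. I'll check the red angle numerically.

Run:
```python
from h import *
t=np.radians(YAW);R=np.array([[np.cos(t),np.sin(t)],[-np.sin(t),np.cos(t)]])
def ang(f,n,c):
    im=cv2.imread(f).astype(int);B,G,Rr=im[...,0],im[...,1],im[...,2]
    m=(Rr>110)&(G<70)&(B<70) if c=="r" else (B>110)&(Rr<90)&(G<140)
    ys,xs=np.nonzero(m);P=np.array([R@(ray(n,(x,y),.08)[:2]-O)*1000 for x,y in zip(xs,ys)])
    P=P[(abs(P[:,0])<85)&(P[:,1]>-250)&(P[:,1]<5)]
    if len(P)<8: return len(P)
    vx,vy,x,y=cv2.fitLine(P.astype(np.float32),cv2.DIST_HUBER,0,.01,.01).ravel()
    return len(P),np.degrees(np.arctan2(vy,-vx))%180,P.min(0).round(),P.max(0).round(),P.mean(0).round(1)
for f,n in(("pics/l.png","top"),("pics/l2.png","side")): print(n,"red",ang(f,n,"r"),"blue",ang(f,n,"b"))
```

```text
top red (69, np.float32(89.6679), array([ 20., -87.]), array([ 39., -18.]), array([ 31.5, -43.6])) blue (33, np.float32(2.0905151), array([ -44., -196.]), array([ 36., -67.]), array([ -10.1, -181.2]))
side red (156, np.float32(94.11244), array([  13., -143.]), array([ 69., -16.]), array([ 26.8, -59.8])) blue (230, np.float32(11.753601), array([ -49., -215.]), array([  36., -184.]), array([ -17.3, -199.4]))
```

```bash
python3 -c "
from workcell import ctrl
print(ctrl.job_done())"
```

```text
the job is handed in; nothing more can be done
None
```

The cooling water is shut off and the job was handed in at about 17–18 s. I slid the cover left with closed fingertips on its lip, then pushed the red lever round to its stop and moved the arm clear.

**Cover:** it stalled at the left stop at about 10 N. The detector marks put its origin at box y ≈ 125–133 mm (nominal 125), and the picture shows it flat and fully left.

**Red lever:** it was the left-hand valve (y = -90 mm). A 20 N push against the stop gave no further motion. A line fit to its red pixels in the top view gives 89.7°. The side view gave 94°, but that fit picked up the hub.

**Blue lever and the rest:** the blue lever's tip stayed at y ≈ -190 mm throughout and I did not touch it. The loose items in the cropped final view look unmoved; the blue case and most of the wash bottle were outside it.

**Disagreements:**
- The visible fingertips sat about 26 mm short of the reported tool point. I confirmed this with a contact-free probe below plate height and allowed for it in depth.
- Some detector marks were plainly wrong, such as the final side-view marks for the red and blue tips, and I ignored them.

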